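# Build the next tier of a kiln load

## Robot

A 6-joint arm with a two-finger parallel gripper is mounted at the origin on a cart in front of the work surface, level with it; the furniture and walls round the work are solid. World frame = base frame: x ahead of the robot, y to its left, z up, the work surface at z = 0. Lengths are in m, angles in degrees, forces in N, time in s.
With the tool pointing down it reaches from about 0.3 to 0.75 m from the base axis. Payload 8.5 kg.
Tool frame: the origin (TCP) lies on the centre line of the jaws, within the pads' length; the fingertips stand 19 mm ahead of it and the grasp point (between the pads) is the TCP (env.tcp_to_tips is the z of the fingertips in the tool frame, in m); z points along the fingers, y is the line along which they close (so a half turn about z gives the same grasp; the last joint's range is limited). The gripper opens to 85 mm and grips with 20 to 120 N. Pads are 22 mm wide; open, the fingers measure 114 mm over their backs; the gripper's body (76 mm by 85 mm) begins 54 mm behind the grasp point. The pads swing forward as they close: fully open they stand 13 mm farther back than shut.
Start: joints at [-85.331, 21.807, 74.336, -0, 83.858, -12.336], TCP at [0.161, -0.526, 0.212] pointing down, gripper open.
Joint ranges: [-178.18, 178.18], [-50.72, 133.34], [12.68, 142.11], [-81.47, 261.47], [9.98, 163.14], [-165.26, 165.26]. Speed limits (degrees/s): [136.94, 136.94, 180, 180, 180, 180].

## Interface

Orientations are given as a 3x3 rotation matrix whose columns are the frame's x, y, z axes.
In Python, from rig import env gives the robot as it stands.
- The arm moves only by the tool servo_tool, never from a script. Its argument "steps" is a list of rows, each an object of numbers: "tx", "ty", "tz": the shift along the world's x, y, z in cm; "yaw": the turn about the world's z in degrees; "claw": the finger opening in cm, from 0 to 8.54. In form: [{"tx": .., "ty": .., "tz": .., "yaw": .., "claw": ..}, ...]. A call has 1 to 20 rows; each row shifts and turns the commanded pose from where the row before left it; what a row does not reach is not made up. A row lasts 1/10 s, in which the tool goes at most 50 mm and 8.59 degrees, less where a joint would pass 70% of its speed; a pose out of reach is approached as far as the arm can. A call with a gripper value outside its range is refused whole. The fingers move at their own pace and stop on an object; "newtons" is the grip in N (left out, the last holds). Time passes only in rows, so rows that do not move let the fingers close. It gives the time, the measured TCP pose, the force, the opening and the grip force at its end, in the units of the state.
- env.observe(): the state, without advancing time (a new reading comes with each control period).
- env.get_image(name): name is "scene" or "top" or "wrist"; returns (picture, depth): 420x560x3 uint8, red, green, blue; 420x560 float32, m along the optical axis (not along the pixel's ray), 0 where there is no reading.
- env.camera_model(name): a dict with "fovy" (degrees; the focal length in pixels is half the picture's height over the tangent of half this angle, whatever the lens; pixels are square), "cx", "cy" (the principal point, pixels), "dist_coeffs" ([k1, k2, p1, p2, k3] as OpenCV has them; the pictures are not rectified), "T" (4x4, takes a point from camera to world coordinates). Camera axes: x right, y down, z forward; pixel columns grow to the right and rows downward; lengths in m; the calibration is good to about 2 mm. A picture is of the moment at which its call begins: read the wrist's pose just before it. camera_model takes no time and is no camera call; for the wrist camera it gives the pose at the moment of the call.
- env.close_job(): hands the job in; it is judged then, once.
The state is a dict: "time_s": time; "q": joint angles; "qvel": joint speeds; "joint_efforts": joint torques, N m; "position": TCP position; "tool_rot": TCP orientation; "ft_force": force on the tool from outside, world axes, zero at the start; "wrist_torque": the same for the moment, N m; "grip_width": finger opening in m; "gripper_force": force on a finger pad.
Only numpy, scipy, OpenCV 4.12 (cv2) and the standard library are available. Lean on these libraries where they do the work, as an engineer would, in place of code of your own. Each camera call takes 0.05 s, during which the arm holds its last target. There are 200 camera calls.

## Task

The hood of the small kiln is off: build the next tier on its open hearth. Stand the three tall props upright on the three pale ring marks of the lower shelf, lay the loose kiln shelf level on them, squarely over the lower shelf, and then stand the loose white beaker upright in the middle of it. Leave the beaker that is already loaded standing where it is, and the short props where they stand.

Things in the scene. Friction and masses are not known exactly. Their poses are not given: they have to be found in the camera images.
- kiln_hearth: fixed open kiln base: steel pan 280 x 150 mm; on it a brown lower shelf, 230 (x) x 96 (y) mm, upper face 56 mm above the table. Origin: centre of the underside, on the table; x along its length, to the end with a black socket; z up. Pale ring marks, 31 mm across, on the lower shelf at (x, y) = (-90, 20), (-90, -20), (90, 0) mm: one tall prop, any of the three, on each
- kiln_shelf: loose brown ceramic kiln shelf, a flat plate 220 (x) x 68 (y) x 12 (z) mm, 0.34 kg, lying flat on two wooden battens 12 mm high, set 140 mm apart, 115 mm long across it (its underside 12 mm above the table; the battens stay); origin at the centre of its underside, x along its length. Either end may go either way. Laid on the tall props, its underside is 146 mm above the table.
- prop_tall_a: tall kiln prop: buff ceramic round post, 26 mm across, 90 mm high, with a small dark hole in its top, about 80 g, standing upright on the table; origin at the centre of its underside, z along it. Three alike
- prop_tall_b: tall kiln prop: buff ceramic round post, 26 mm across, 90 mm high, with a small dark hole in its top, about 80 g, standing upright on the table; origin at the centre of its underside, z along it. Three alike
- prop_tall_c: tall kiln prop: buff ceramic round post, 26 mm across, 90 mm high, with a small dark hole in its top, about 80 g, standing upright on the table; origin at the centre of its underside, z along it. Three alike
- prop_short_a: short kiln prop: like the tall ones, 26 mm across, but only 55 mm high, standing on the table; origin at the centre of its underside. To be left where it stands
- prop_short_b: short kiln prop: like the tall ones, 26 mm across, but only 55 mm high, standing on the table; origin at the centre of its underside. To be left where it stands
- beaker_loose: the loose white beaker: round, straight, open on top, 60 mm across, 75 mm high, 0.17 kg, standing upright on the table among the props; origin at the centre of its underside, z up. It can be gripped from outside across its 60 mm
- beaker_loaded: the loaded white beaker, like the other, already standing at the middle of the lower shelf (its rim 131 mm above the table); origin at the centre of its underside. To be left alone
Things that resemble listed ones, but are neither listed nor needed, are in the scene too. Leave any purple look-alike of the prop_tall_b alone.

How it is judged (in metres and radians):
On the way, in this order (a step that is already met when the one before it is completed fails the run):
1. the three tall props stand released on the three marks (((x of prop_tall_a in the frame of kiln_hearth between -0.102 and -0.078 m and y of prop_tall_a in the frame of kiln_hearth between 0.008 and 0.032 m and z of prop_tall_a in the frame of kiln_hearth between 0.052 and 0.06 m and angle between prop_tall_a's own z axis and vertical below 0.05 rad) or (x of prop_tall_b in the frame of kiln_hearth between -0.102 and -0.078 m and y of prop_tall_b in the frame of kiln_hearth between 0.008 and 0.032 m and z of prop_tall_b in the frame of kiln_hearth between 0.052 and 0.06 m and angle between prop_tall_b's own z axis and vertical below 0.05 rad) or (x of prop_tall_c in the frame of kiln_hearth between -0.102 and -0.078 m and y of prop_tall_c in the frame of kiln_hearth between 0.008 and 0.032 m and z of prop_tall_c in the frame of kiln_hearth between 0.052 and 0.06 m and angle between prop_tall_c's own z axis and vertical below 0.05 rad)) and ((x of prop_tall_a in the frame of kiln_hearth between -0.102 and -0.078 m and y of prop_tall_a in the frame of kiln_hearth between -0.032 and -0.008 m and z of prop_tall_a in the frame of kiln_hearth between 0.052 and 0.06 m and angle between prop_tall_a's own z axis and vertical below 0.05 rad) or (x of prop_tall_b in the frame of kiln_hearth between -0.102 and -0.078 m and y of prop_tall_b in the frame of kiln_hearth between -0.032 and -0.008 m and z of prop_tall_b in the frame of kiln_hearth between 0.052 and 0.06 m and angle between prop_tall_b's own z axis and vertical below 0.05 rad) or (x of prop_tall_c in the frame of kiln_hearth between -0.102 and -0.078 m and y of prop_tall_c in the frame of kiln_hearth between -0.032 and -0.008 m and z of prop_tall_c in the frame of kiln_hearth between 0.052 and 0.06 m and angle between prop_tall_c's own z axis and vertical below 0.05 rad)) and ((x of prop_tall_a in the frame of kiln_hearth between 0.078 and 0.102 m and y of prop_tall_a in the frame of kiln_hearth between -0.012 and 0.012 m and z of prop_tall_a in the frame of kiln_hearth between 0.052 and 0.06 m and angle between prop_tall_a's own z axis and vertical below 0.05 rad) or (x of prop_tall_b in the frame of kiln_hearth between 0.078 and 0.102 m and y of prop_tall_b in the frame of kiln_hearth between -0.012 and 0.012 m and z of prop_tall_b in the frame of kiln_hearth between 0.052 and 0.06 m and angle between prop_tall_b's own z axis and vertical below 0.05 rad) or (x of prop_tall_c in the frame of kiln_hearth between 0.078 and 0.102 m and y of prop_tall_c in the frame of kiln_hearth between -0.012 and 0.012 m and z of prop_tall_c in the frame of kiln_hearth between 0.052 and 0.06 m and angle between prop_tall_c's own z axis and vertical below 0.05 rad)) and linear speed of each of prop_tall_a, prop_tall_b, prop_tall_c below 0.02 m/s and angular speed of each of prop_tall_a, prop_tall_b, prop_tall_c below 0.2 rad/s and contact force between the fingers and prop_tall_a below 0.05 N and contact force between the fingers and prop_tall_b below 0.05 N and contact force between the fingers and prop_tall_c below 0.05 N), for 0.2 s.
2. the kiln shelf lies released and level on the props (x of kiln_shelf in the frame of kiln_hearth between -0.012 and 0.012 m and y of kiln_shelf in the frame of kiln_hearth between -0.012 and 0.012 m and z of kiln_shelf in the frame of kiln_hearth between 0.142 and 0.15 m and angle between kiln_shelf's own z axis and vertical below 0.03 rad and angle between the x axis of kiln_shelf and the x axis of kiln_hearth, either way round below 0.12 rad and linear speed of kiln_shelf below 0.02 m/s and angular speed of kiln_shelf below 0.2 rad/s and contact force between the fingers and kiln_shelf below 0.05 N), for 0.2 s.
At the end, for the whole second after the job is handed in: a tall prop upright on each mark (12 mm), the kiln shelf level on all three, centred (12 mm) and parallel (0.12 rad) over the hearth, the loose beaker upright on it, within 15 mm of the shelf's centre; the loaded one upright and moved under 12 mm, the short props under 20 mm; all at rest (((x of prop_tall_a in the frame of kiln_hearth between -0.102 and -0.078 m and y of prop_tall_a in the frame of kiln_hearth between 0.008 and 0.032 m and z of prop_tall_a in the frame of kiln_hearth between 0.052 and 0.06 m and angle between prop_tall_a's own z axis and vertical below 0.05 rad) or (x of prop_tall_b in the frame of kiln_hearth between -0.102 and -0.078 m and y of prop_tall_b in the frame of kiln_hearth between 0.008 and 0.032 m and z of prop_tall_b in the frame of kiln_hearth between 0.052 and 0.06 m and angle between prop_tall_b's own z axis and vertical below 0.05 rad) or (x of prop_tall_c in the frame of kiln_hearth between -0.102 and -0.078 m and y of prop_tall_c in the frame of kiln_hearth between 0.008 and 0.032 m and z of prop_tall_c in the frame of kiln_hearth between 0.052 and 0.06 m and angle between prop_tall_c's own z axis and vertical below 0.05 rad)) and ((x of prop_tall_a in the frame of kiln_hearth between -0.102 and -0.078 m and y of prop_tall_a in the frame of kiln_hearth between -0.032 and -0.008 m and z of prop_tall_a in the frame of kiln_hearth between 0.052 and 0.06 m and angle between prop_tall_a's own z axis and vertical below 0.05 rad) or (x of prop_tall_b in the frame of kiln_hearth between -0.102 and -0.078 m and y of prop_tall_b in the frame of kiln_hearth between -0.032 and -0.008 m and z of prop_tall_b in the frame of kiln_hearth between 0.052 and 0.06 m and angle between prop_tall_b's own z axis and vertical below 0.05 rad) or (x of prop_tall_c in the frame of kiln_hearth between -0.102 and -0.078 m and y of prop_tall_c in the frame of kiln_hearth between -0.032 and -0.008 m and z of prop_tall_c in the frame of kiln_hearth between 0.052 and 0.06 m and angle between prop_tall_c's own z axis and vertical below 0.05 rad)) and ((x of prop_tall_a in the frame of kiln_hearth between 0.078 and 0.102 m and y of prop_tall_a in the frame of kiln_hearth between -0.012 and 0.012 m and z of prop_tall_a in the frame of kiln_hearth between 0.052 and 0.06 m and angle between prop_tall_a's own z axis and vertical below 0.05 rad) or (x of prop_tall_b in the frame of kiln_hearth between 0.078 and 0.102 m and y of prop_tall_b in the frame of kiln_hearth between -0.012 and 0.012 m and z of prop_tall_b in the frame of kiln_hearth between 0.052 and 0.06 m and angle between prop_tall_b's own z axis and vertical below 0.05 rad) or (x of prop_tall_c in the frame of kiln_hearth between 0.078 and 0.102 m and y of prop_tall_c in the frame of kiln_hearth between -0.012 and 0.012 m and z of prop_tall_c in the frame of kiln_hearth between 0.052 and 0.06 m and angle between prop_tall_c's own z axis and vertical below 0.05 rad)) and linear speed of each of prop_tall_a, prop_tall_b, prop_tall_c, kiln_shelf, beaker_loose below 0.02 m/s and angular speed of each of prop_tall_a, prop_tall_b, prop_tall_c, kiln_shelf, beaker_loose below 0.2 rad/s and x of kiln_shelf in the frame of kiln_hearth between -0.012 and 0.012 m and y of kiln_shelf in the frame of kiln_hearth between -0.012 and 0.012 m and z of kiln_shelf in the frame of kiln_hearth between 0.142 and 0.15 m and angle between kiln_shelf's own z axis and vertical below 0.03 rad and angle between the x axis of kiln_shelf and the x axis of kiln_hearth, either way round below 0.12 rad and x of beaker_loose in the frame of kiln_shelf between -0.015 and 0.015 m and y of beaker_loose in the frame of kiln_shelf between -0.015 and 0.015 m and z of beaker_loose in the frame of kiln_shelf between 0.008 and 0.016 m and angle between beaker_loose's own z axis and vertical below 0.06 rad and distance of beaker_loaded from where it was at the start of the episode below 0.012 m and angle between beaker_loaded's own z axis and vertical below 0.05 rad and distance of each of prop_short_a, prop_short_b from where it was at the start of the episode below 0.02 m); the robot touches nothing.
It fails at once if the loaded beaker is pushed or tipped (distance of beaker_loaded from where it was at the start of the episode above 0.012 m or angle between beaker_loaded's own z axis and vertical above 0.2 rad).
It fails at once if a short prop is moved or knocked over (distance of any of prop_short_a, prop_short_b from where it was at the start of the episode above 0.02 m or angle between any of prop_short_a, prop_short_b's own z axis and vertical above 0.3 rad).
It also fails if it takes over 128 s, if anything falls off the work surface, if the arm or the gripper's body presses on something with over 40 N, if the wrist force passes 120 N, or if a joint passes its speed limit or range.

## Working session

There is one attempt and no reset: what is moved stays moved. The work goes in short steps, Python scripts to look and compute and a tool call to move; the robot and the scene stay as the last step left them, time stands still between calls to the robot, and variables do not carry over. Pictures are saved under pics/ and viewed, at most 14 in all, crops included, and the job is handed in when it is done.

Besides the shell and the picture viewer there is one more tool, called after ">>>" by a JSON object that holds its "op" and its "data". servo_tool: Moves the arm, as the interface text tells. Its arguments: {"type":"object","properties":{"steps":{"type":"array"},"newtons":{"type":"number"}},"required":["steps"]}

```bash
mkdir -p pics; cat > h.py <<'E'
import numpy as np, cv2
from rig import env
def cam(n):
    m=env.camera_model(n); f=210/np.tan(np.radians(m["fovy"]/2))
    return np.array([[f,0,m["cx"]],[0,f,m["cy"]],[0,0,1]]),np.array(m["dist_coeffs"],float),np.array(m["T"])
def ray(n,uv,z):
    K,d,T=cam(n); p=cv2.undistortPoints(np.array(uv,float).reshape(-1,1,2),K,d).reshape(-1,2)
    r=np.c_[p,np.ones(len(p))]@T[:3,:3].T; o=T[:3,3]
    return o+r*((z-o[2])/r[:,2])[:,None]
def cloud(n,dep):
    K,d,T=cam(n); v,u=np.mgrid[:420,:560]
    p=cv2.undistortPoints(np.stack([u,v],-1).astype(float).reshape(-1,1,2),K,d).reshape(-1,2)
    return ((np.c_[p,np.ones(len(p))]*dep.reshape(-1,1))@T[:3,:3].T+T[:3,3]).reshape(420,560,3)
def shot(n,name):
    im,dp=env.get_image(n); cv2.imwrite(f"pics/{name}.png",im[:,:,::-1]); np.savez(f"pics/{name}.npz",im=im,dp=dp); return im,dp
E
python3 - <<'E'
from h import *
for n in("top","scene"):
    shot(n,n+"0"); K,d,T=cam(n); print(n,K[0,0],T.round(3).tolist())
E
```

```text
top 517.4724420174573 [[-0.012, -0.991, 0.132, 0.433], [-1.0, 0.012, 0.001, 0.005], [-0.002, -0.132, -0.991, 1.162], [0.0, 0.0, 0.0, 1.0]]
scene 420.8689713995667 [[-0.867, -0.357, 0.347, 0.201], [-0.498, 0.634, -0.592, 0.6], [-0.009, -0.686, -0.727, 0.835], [0.0, 0.0, 0.0, 1.0]]
```

View pics/top0.png

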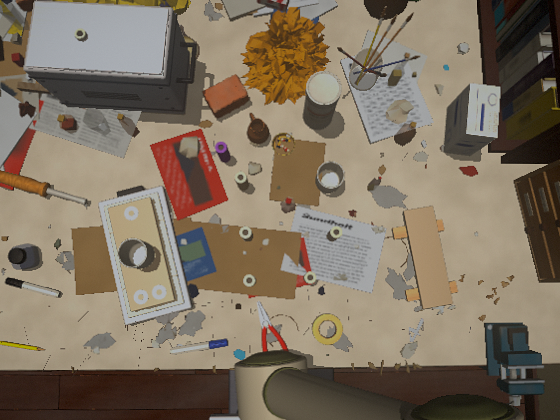

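View pics/scene0.png

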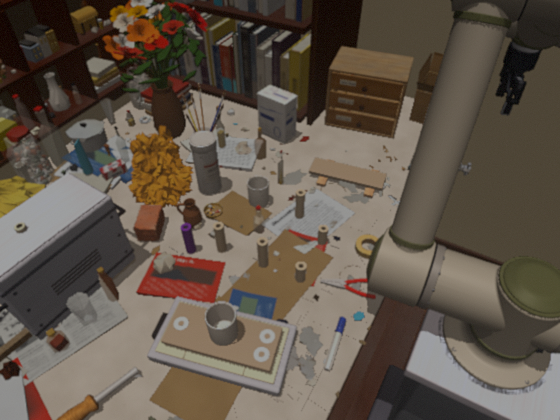

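The top view shows the hearth around (143,252), with rings at (131,212), (140,297) and (158,292). Buff props are at (246,232), (249,281), (310,278), (336,232) and (241,180), and the purple look-alike is at (222,150). The loose beaker is at (330,178) and the shelf at (428,257). In the scene view, the short props look like the ones at (301,270) and (322,235).

```bash
cat > m.py <<'E'
from h import *
z=np.load("pics/top0.npz"); im,dp=z["im"],z["dp"]; P=cloud("top",dp); H=P[...,2]
im2=cv2.resize(im[130:330,60:480],None,fx=1.9,fy=1.9,interpolation=cv2.INTER_CUBIC); cv2.imwrite("pics/topc.png",im2[:,:,::-1])
def circ(n,uv,r,h,tol=.008):
    u,v=uv; w=np.zeros(H.shape,bool); w[v-r:v+r,u-r:u+r]=1
    k=w&(abs(P[...,2]-h)<tol); return k
for uv in[(246,232),(249,281),(310,278),(336,232),(241,180),(222,150),(330,178),(137,253)]:
    u,v=uv;w=P[v-20:v+20,u-20:u+20].reshape(-1,3);w=w[w[:,2]<.2]; h=np.percentile(w[:,2],[98,99.5])
    k=circ("top",uv,20,h[0],.006); n,l,s,c=cv2.connectedComponentsWithStats(k.astype(np.uint8)); i=1+np.argmax(s[1:,4])
    q=P[l==i]; vv,uu=np.nonzero(l==i); (cx,cy),rad=cv2.minEnclosingCircle(np.c_[uu,vv].astype(np.float32))
    print(uv,h.round(3),"mean",q.mean(0).round(4),"circ",ray("top",[(cx,cy)],q[:,2].mean())[0].round(4),"ext",np.ptp(q[:,:2],axis=0).round(3))
# shelf
k=(abs(H-.024)<.006); k[:, :400]=0;k[:,460:]=0;k[:200]=0;k[315:]=0
k=cv2.morphologyEx(k.astype(np.uint8),cv2.MORPH_OPEN,np.ones((5,5)))
n,l,s,c=cv2.connectedComponentsWithStats(k); i=1+np.argmax(s[1:,4]);q=P[l==i]
print("shelf",cv2.minAreaRect(q[:,:2].astype(np.float32)*1000),np.median(q[:,2]),s[i])
hs=cv2.cvtColor(im,cv2.COLOR_RGB2HSV); print("shelf hsv",hs[257,428],"lower",hs[225,150],"ring",hs[212,124],hs[250,105])
k=(abs(H-.056)<.006);k[:,:90]=0;k[:,200:]=0;k[:180]=0;k[330:]=0
n,l,s,c=cv2.connectedComponentsWithStats(k.astype(np.uint8)); i=1+np.argmax(s[1:,4]);q=P[l==i]
print("lower",cv2.minAreaRect(q[:,:2].astype(np.float32)*1000),np.median(q[:,2]),s[i])
E
python3 m.py
```

```text
(246, 232) [0.091 0.093] mean [0.5422 0.0749 0.0894] circ [0.542  0.0745 0.0894] ext [0.023 0.023]
(249, 281) [0.056 0.057] mean [0.4431 0.0693 0.0547] circ [0.4432 0.0693 0.0547] ext [0.023 0.024]
(310, 278) [0.055 0.057] mean [ 0.4478 -0.0603  0.054 ] circ [ 0.4481 -0.0605  0.054 ] ext [0.023 0.024]
(336, 232) [0.091 0.093] mean [ 0.5402 -0.1144  0.0893] circ [ 0.5406 -0.1144  0.0893] ext [0.023 0.023]
(241, 180) [0.09  0.092] mean [0.6568 0.0845 0.0894] circ [0.6567 0.0845 0.0894] ext [0.024 0.025]
(222, 150) [0.091 0.092] mean [0.7228 0.1265 0.0892] circ [0.7227 0.1267 0.0892] ext [0.024 0.023]
(330, 178) [0.075 0.076] mean [ 0.6644 -0.1084  0.0731] circ [ 0.6632 -0.1074  0.0731] ext [0.059 0.06 ]
(137, 253) [0.132 0.134] mean [0.4988 0.2983 0.1301] circ [0.4989 0.2974 0.1301] ext [0.058 0.061]
shelf ((488.8197021484375, -323.9871826171875), (218.20303344726562, 69.97484588623047), 8.908851623535156) 0.023204697433064747 [ 404  207   48  101 2980]
shelf hsv [ 17  93 168] lower [ 22  71 179] ring [ 20  13 177] [ 17 127 124]
lower ((501.8395690917969, 300.5110778808594), (229.20443725585938, 97.85740661621094), 14.243416786193848) 0.056449911451879387 [ 108  198   68  114 3888]
```

View pics/topc.png

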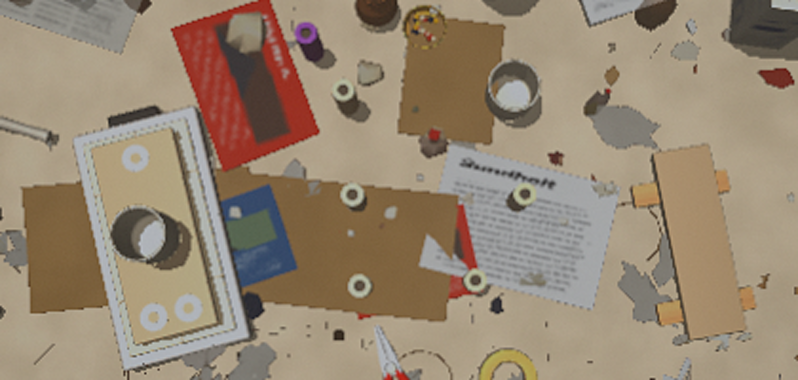

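```bash
python3 - <<'E'
from h import *
z=np.load("pics/top0.npz"); im=z["im"]; hs=cv2.cvtColor(im,cv2.COLOR_RGB2HSV)
a=np.radians(14.2); R=np.array([[np.cos(a),-np.sin(a)],[np.sin(a),np.cos(a)]]); c=np.array([.5018,.3005])
for m in[(-90,20),(-90,-20),(90,0)]: print("mark",(c+R@np.array(m)/1000).round(4))
k=((hs[...,1]<35)&(hs[...,2]>150)).astype(np.uint8)
n,l,s,cc=cv2.connectedComponentsWithStats(k)
for i in range(1,n):
    u,v,w,h,A=s[i]
    if 10<=w<=20 and 10<=h<=20 and 100<u<200 and 190<v<320: print(s[i],ray("top",[(u+w/2-.5,v+h/2-.5)],.056)[0].round(4))
s=env.observe(); print(s["position"],np.round(s["tool_rot"],3).tolist(),s["grip_width"],env.tcp_to_tips)
E
```

```text
mark [0.4096 0.2978]
mark [0.4195 0.259 ]
mark [0.5891 0.3226]
[124 206  14  15 142] [0.5887 0.3242 0.056 ]
[152 285  15  15 150] [0.4189 0.2593 0.056 ]
[134 290  14  14 144] [0.4097 0.2985 0.056 ]
[ 0.16082428 -0.52566244  0.21116466] [[0.956, 0.292, -0.0], [0.292, -0.956, 0.001], [0.0, -0.001, -1.0]] 0.08521172183763957 0.019
```

>>> {"op": "servo_tool", "data": {"steps": [{"tx":2.7,"ty":2.94,"yaw":6.2,"claw":5},{"tx":2.7,"ty":2.94,"yaw":6.2,"claw":5},{"tx":2.7,"ty":2.94,"yaw":6.2,"claw":5},{"tx":2.7,"ty":2.94,"yaw":6.2,"claw":5},{"tx":2.7,"ty":2.94,"yaw":6.2,"claw":5},{"tx":2.7,"ty":2.94,"yaw":6.2,"claw":5},{"tx":2.7,"ty":2.94,"yaw":6.2,"claw":5},{"tx":2.7,"ty":2.94,"yaw":6.2,"claw":5},{"tx":2.7,"ty":2.94,"yaw":6.2,"claw":5},{"tx":2.7,"ty":2.94,"yaw":6.2,"claw":5},{"tx":2.7,"ty":2.94,"yaw":6.2,"claw":5},{"tx":2.7,"ty":2.94,"yaw":6.2,"claw":5},{"tx":2.7,"ty":2.94,"yaw":6.2,"claw":5},{"tx":2.7,"ty":2.94,"yaw":6.2,"claw":5},{"claw":5},{"claw":5}], "newtons": 30}}

```text
invalid input at $.steps[0]: expected keys tx, ty, tz, yaw, claw
```

All five keys are required in every row.

>>> {"op": "servo_tool", "data": {"steps": [{"tx":2.7,"ty":2.94,"tz":0,"yaw":6.2,"claw":5},{"tx":2.7,"ty":2.94,"tz":0,"yaw":6.2,"claw":5},{"tx":2.7,"ty":2.94,"tz":0,"yaw":6.2,"claw":5},{"tx":2.7,"ty":2.94,"tz":0,"yaw":6.2,"claw":5},{"tx":2.7,"ty":2.94,"tz":0,"yaw":6.2,"claw":5},{"tx":2.7,"ty":2.94,"tz":0,"yaw":6.2,"claw":5},{"tx":2.7,"ty":2.94,"tz":0,"yaw":6.2,"claw":5},{"tx":2.7,"ty":2.94,"tz":0,"yaw":6.2,"claw":5},{"tx":2.7,"ty":2.94,"tz":0,"yaw":6.2,"claw":5},{"tx":2.7,"ty":2.94,"tz":0,"yaw":6.2,"claw":5},{"tx":2.7,"ty":2.94,"tz":0,"yaw":6.2,"claw":5},{"tx":2.7,"ty":2.94,"tz":0,"yaw":6.2,"claw":5},{"tx":2.7,"ty":2.94,"tz":0,"yaw":6.2,"claw":5},{"tx":2.7,"ty":2.94,"tz":0,"yaw":6.2,"claw":5},{"tx":0,"ty":0,"tz":0,"yaw":0,"claw":5},{"tx":0,"ty":0,"tz":0,"yaw":0,"claw":5},{"tx":0,"ty":0,"tz":0,"yaw":0,"claw":5}], "newtons": 30}}

```text
time_s: 1.8
position: [0.5383, -0.115, 0.2116]
tool_rot: [[-0.237, 0.971, -0.001], [0.971, 0.237, -0.0], [0.0, -0.001, -1.0]]
ft_force: [0.6, -0.0, -0.9]
grip_width: 0.05
gripper_force: 0.0
```

>>> {"op": "servo_tool", "data": {"steps": [{"tx":0.2,"ty":0.1,"tz":-3.5,"yaw":0,"claw":5},{"tx":0,"ty":0,"tz":-3.5,"yaw":0,"claw":5},{"tx":0,"ty":0,"tz":-3.5,"yaw":0,"claw":5},{"tx":0,"ty":0,"tz":-3.0,"yaw":0,"claw":5},{"tx":0,"ty":0,"tz":-1.6,"yaw":0,"claw":5},{"tx":0,"ty":0,"tz":0,"yaw":0,"claw":5},{"tx":0,"ty":0,"tz":0,"yaw":0,"claw":2},{"tx":0,"ty":0,"tz":0,"yaw":0,"claw":2},{"tx":0,"ty":0,"tz":0,"yaw":0,"claw":2},{"tx":0,"ty":0,"tz":0,"yaw":0,"claw":2},{"tx":0,"ty":0,"tz":0,"yaw":0,"claw":2},{"tx":0,"ty":0,"tz":0,"yaw":0,"claw":2}], "newtons": 30}}

```text
time_s: 3.0
position: [0.5414, -0.1138, 0.0621]
tool_rot: [[-0.239, 0.971, 0.002], [0.971, 0.239, -0.001], [-0.002, 0.002, -1.0]]
ft_force: [-2.0, -1.1, 7.4]
grip_width: 0.0241
gripper_force: 29.8
```

>>> {"op": "servo_tool", "data": {"steps": [{"tx":0,"ty":0,"tz":3.4,"yaw":0,"claw":2},{"tx":0,"ty":0,"tz":3.5,"yaw":0,"claw":2},{"tx":0,"ty":0,"tz":3.5,"yaw":0,"claw":2},{"tx":0,"ty":1.0,"tz":3.4,"yaw":0,"claw":2},{"tx":0.4,"ty":3.0,"tz":0,"yaw":0,"claw":2},{"tx":0.4,"ty":4.0,"tz":0,"yaw":0,"claw":2},{"tx":0.4,"ty":4.0,"tz":0,"yaw":0,"claw":2},{"tx":0.4,"ty":4.0,"tz":0,"yaw":0,"claw":2},{"tx":0.4,"ty":4.0,"tz":0,"yaw":0,"claw":2},{"tx":0.4,"ty":4.0,"tz":0,"yaw":0,"claw":2},{"tx":0.4,"ty":4.0,"tz":0,"yaw":0,"claw":2},{"tx":0.4,"ty":4.0,"tz":0,"yaw":0,"claw":2},{"tx":0.4,"ty":4.0,"tz":0,"yaw":0,"claw":2},{"tx":0.4,"ty":4.0,"tz":0,"yaw":0,"claw":2},{"tx":0.4,"ty":2.5,"tz":0,"yaw":0,"claw":2},{"tx":0.4,"ty":1.3,"tz":0,"yaw":0,"claw":2},{"tx":0,"ty":0,"tz":0,"yaw":0,"claw":2},{"tx":0,"ty":0,"tz":0,"yaw":0,"claw":2},{"tx":0,"ty":0,"tz":0,"yaw":0,"claw":2}], "newtons": 30}}

```text
time_s: 4.9
position: [0.5888, 0.3237, 0.199]
tool_rot: [[-0.238, 0.971, 0.0], [0.971, 0.238, -0.0], [-0.0, 0.0, -1.0]]
ft_force: [-0.1, -0.2, -0.8]
grip_width: 0.0243
gripper_force: 29.9
```

>>> {"op": "servo_tool", "data": {"steps": [{"tx":0,"ty":0,"tz":-2.5,"yaw":0,"claw":2},{"tx":0,"ty":0,"tz":-2.5,"yaw":0,"claw":2},{"tx":0,"ty":0,"tz":-1.5,"yaw":0,"claw":2},{"tx":0,"ty":0,"tz":-0.8,"yaw":0,"claw":2},{"tx":0,"ty":0,"tz":-0.4,"yaw":0,"claw":2},{"tx":0,"ty":0,"tz":-0.3,"yaw":0,"claw":2},{"tx":0,"ty":0,"tz":0,"yaw":0,"claw":2},{"tx":0,"ty":0,"tz":0,"yaw":0,"claw":2},{"tx":0,"ty":0,"tz":0,"yaw":0,"claw":2}], "newtons": 30}}

```text
time_s: 5.8
position: [0.589, 0.3247, 0.1193]
tool_rot: [[-0.239, 0.971, 0.001], [0.971, 0.239, 0.0], [0.0, 0.001, -1.0]]
ft_force: [-0.9, -0.6, -0.8]
grip_width: 0.0241
gripper_force: 29.9
```

>>> {"op": "servo_tool", "data": {"steps": [{"tx":0,"ty":0,"tz":-0.1,"yaw":0,"claw":2},{"tx":0,"ty":0,"tz":0,"yaw":0,"claw":2},{"tx":0,"ty":0,"tz":0,"yaw":0,"claw":4.2},{"tx":0,"ty":0,"tz":0,"yaw":0,"claw":4.2},{"tx":0,"ty":0,"tz":0,"yaw":0,"claw":4.2},{"tx":0,"ty":0,"tz":2,"yaw":0,"claw":4.2},{"tx":0,"ty":0,"tz":3.5,"yaw":0,"claw":4.2},{"tx":0,"ty":0,"tz":3.5,"yaw":0,"claw":4.2},{"tx":-0.6,"ty":-3.0,"tz":0,"yaw":0,"claw":4.5},{"tx":-0.8,"ty":-4.0,"tz":0,"yaw":0,"claw":5},{"tx":-0.8,"ty":-4.0,"tz":0,"yaw":0,"claw":5},{"tx":-0.8,"ty":-4.0,"tz":0,"yaw":0,"claw":5},{"tx":-0.8,"ty":-4.0,"tz":0,"yaw":0,"claw":5},{"tx":-0.8,"ty":-4.0,"tz":0,"yaw":0,"claw":5},{"tx":-0.1,"ty":-2.0,"tz":0,"yaw":0,"claw":5},{"tx":0,"ty":0,"tz":0,"yaw":0,"claw":5},{"tx":0,"ty":0,"tz":0,"yaw":0,"claw":5}], "newtons": 30}}

```text
time_s: 7.5
position: [0.5419, 0.0747, 0.2078]
tool_rot: [[-0.238, 0.971, 0.0], [0.971, 0.238, 0.0], [0.0, 0.0, -1.0]]
ft_force: [-0.3, -0.5, 0.6]
grip_width: 0.0499
gripper_force: 0.0
```

```bash
cat > p.py <<'E'
from h import *
import sys
im,dp=shot("top",sys.argv[1]); P=cloud("top",dp)
a=np.radians(14.2); R=np.array([[np.cos(a),-np.sin(a)],[np.sin(a),np.cos(a)]]); c=np.array([.5018,.3005])
k=(abs(P[...,2]-.146)<.006)&(np.hypot(P[...,0]-c[0],P[...,1]-c[1])<.15)
n,l,s,_=cv2.connectedComponentsWithStats(k.astype(np.uint8))
for i in range(1,n):
    if s[i,4]>20: q=P[l==i]; print(s[i].tolist(),q.mean(0).round(4),"hearth",((q.mean(0)[:2]-c)@R).round(4))
E
python3 p.py top1
```

```text
[112, 202, 14, 13, 134] [0.5861 0.323  0.1452] hearth [0.0873 0.0011]
```

>>> {"op": "servo_tool", "data": {"steps": [{"tx":0,"ty":0,"tz":-3.5,"yaw":0,"claw":5},{"tx":0,"ty":0,"tz":-3.5,"yaw":0,"claw":5},{"tx":0,"ty":0,"tz":-3.5,"yaw":0,"claw":5},{"tx":0,"ty":0,"tz":-2.6,"yaw":0,"claw":5},{"tx":0,"ty":0,"tz":-1.5,"yaw":0,"claw":5},{"tx":0,"ty":0,"tz":0,"yaw":0,"claw":5},{"tx":0,"ty":0,"tz":0,"yaw":0,"claw":2},{"tx":0,"ty":0,"tz":0,"yaw":0,"claw":2},{"tx":0,"ty":0,"tz":0,"yaw":0,"claw":2},{"tx":0,"ty":0,"tz":0,"yaw":0,"claw":2},{"tx":0,"ty":0,"tz":0,"yaw":0,"claw":2},{"tx":0,"ty":0,"tz":0,"yaw":0,"claw":2}], "newtons": 30}}

```text
time_s: 8.75
position: [0.5426, 0.0746, 0.0628]
tool_rot: [[-0.239, 0.971, 0.002], [0.971, 0.239, -0.0], [-0.001, 0.002, -1.0]]
ft_force: [-0.3, 0.3, 7.6]
grip_width: 0.0244
gripper_force: 29.9
```

>>> {"op": "servo_tool", "data": {"steps": [{"tx":0,"ty":0,"tz":3.2,"yaw":0,"claw":2},{"tx":0,"ty":0,"tz":3.5,"yaw":0,"claw":2},{"tx":0,"ty":0,"tz":3.5,"yaw":0,"claw":2},{"tx":0,"ty":0,"tz":3.5,"yaw":0,"claw":2},{"tx":-0.9,"ty":1.3,"tz":0,"yaw":0,"claw":2},{"tx":-1.9,"ty":3.2,"tz":0,"yaw":0,"claw":2},{"tx":-1.9,"ty":3.2,"tz":0,"yaw":0,"claw":2},{"tx":-1.9,"ty":3.2,"tz":0,"yaw":0,"claw":2},{"tx":-1.9,"ty":3.2,"tz":0,"yaw":0,"claw":2},{"tx":-1.9,"ty":3.2,"tz":0,"yaw":0,"claw":2},{"tx":-1.9,"ty":3.2,"tz":0,"yaw":0,"claw":2},{"tx":-0.9,"ty":1.8,"tz":0,"yaw":0,"claw":2},{"tx":0,"ty":0,"tz":0,"yaw":0,"claw":2},{"tx":0,"ty":0,"tz":0,"yaw":0,"claw":2},{"tx":0,"ty":0,"tz":-2.5,"yaw":0,"claw":2},{"tx":0,"ty":0,"tz":-2.5,"yaw":0,"claw":2},{"tx":0,"ty":0,"tz":-1.5,"yaw":0,"claw":2},{"tx":0,"ty":0,"tz":-0.9,"yaw":0,"claw":2},{"tx":0,"ty":0,"tz":0,"yaw":0,"claw":2},{"tx":0,"ty":0,"tz":0,"yaw":0,"claw":2}], "newtons": 30}}

```text
time_s: 10.75
position: [0.4104, 0.2974, 0.1252]
tool_rot: [[-0.238, 0.971, 0.001], [0.971, 0.238, 0.0], [0.0, 0.001, -1.0]]
ft_force: [0.5, -0.0, -0.3]
grip_width: 0.024
gripper_force: 29.7
```

>>> {"op": "servo_tool", "data": {"steps": [{"tx":0,"ty":0,"tz":-0.4,"yaw":0,"claw":2},{"tx":0,"ty":0,"tz":-0.3,"yaw":0,"claw":2},{"tx":0,"ty":0,"tz":0,"yaw":0,"claw":2},{"tx":0,"ty":0,"tz":0,"yaw":0,"claw":4.2},{"tx":0,"ty":0,"tz":0,"yaw":0,"claw":4.2},{"tx":0,"ty":0,"tz":0,"yaw":0,"claw":4.2},{"tx":0,"ty":0,"tz":2,"yaw":0,"claw":4.2},{"tx":0,"ty":0,"tz":3.5,"yaw":0,"claw":4.2},{"tx":0,"ty":0,"tz":3.5,"yaw":0,"claw":4.2},{"tx":2.7,"ty":-2.3,"tz":0,"yaw":0,"claw":5},{"tx":2.8,"ty":-2.4,"tz":0,"yaw":0,"claw":5},{"tx":2.8,"ty":-2.4,"tz":0,"yaw":0,"claw":5},{"tx":2.8,"ty":-2.4,"tz":0,"yaw":0,"claw":5},{"tx":2.8,"ty":-2.4,"tz":0,"yaw":0,"claw":5},{"tx":2.8,"ty":-2.4,"tz":0,"yaw":0,"claw":5},{"tx":2.8,"ty":-2.4,"tz":0,"yaw":0,"claw":5},{"tx":2.8,"ty":-2.4,"tz":0,"yaw":0,"claw":5},{"tx":2.4,"ty":-2.2,"tz":0,"yaw":0,"claw":5},{"tx":0,"ty":0,"tz":0,"yaw":0,"claw":5},{"tx":0,"ty":0,"tz":0,"yaw":0,"claw":5}], "newtons": 30}}

```text
time_s: 12.75
position: [0.6568, 0.0843, 0.207]
tool_rot: [[-0.238, 0.971, -0.001], [0.971, 0.238, 0.0], [0.001, -0.001, -1.0]]
ft_force: [0.6, 0.5, 0.9]
grip_width: 0.0498
gripper_force: 0.0
```

```bash
python3 p.py top2
```

```text
[112, 202, 14, 13, 132] [0.586  0.3226 0.1456] hearth [0.0871 0.0008]
[123, 292, 15, 13, 140] [0.4094 0.2955 0.1453] hearth [-0.0908  0.0179]
```

>>> {"op": "servo_tool", "data": {"steps": [{"tx":0,"ty":0,"tz":-3.5,"yaw":0,"claw":5},{"tx":0,"ty":0,"tz":-3.5,"yaw":0,"claw":5},{"tx":0,"ty":0,"tz":-3.5,"yaw":0,"claw":5},{"tx":0,"ty":0,"tz":-2.6,"yaw":0,"claw":5},{"tx":0,"ty":0,"tz":-1.5,"yaw":0,"claw":5},{"tx":0,"ty":0,"tz":0,"yaw":0,"claw":5},{"tx":0,"ty":0,"tz":0,"yaw":0,"claw":2},{"tx":0,"ty":0,"tz":0,"yaw":0,"claw":2},{"tx":0,"ty":0,"tz":0,"yaw":0,"claw":2},{"tx":0,"ty":0,"tz":0,"yaw":0,"claw":2},{"tx":0,"ty":0,"tz":0,"yaw":0,"claw":2},{"tx":0,"ty":0,"tz":0,"yaw":0,"claw":2}], "newtons": 30}}

```text
time_s: 14.0
position: [0.6576, 0.0847, 0.0635]
tool_rot: [[-0.239, 0.971, 0.003], [0.971, 0.239, -0.0], [-0.001, 0.003, -1.0]]
ft_force: [-0.8, 0.9, 6.6]
grip_width: 0.0237
gripper_force: 29.7
```

>>> {"op": "servo_tool", "data": {"steps": [{"tx":0,"ty":0,"tz":3.2,"yaw":0,"claw":2},{"tx":0,"ty":0,"tz":4,"yaw":0,"claw":2},{"tx":0,"ty":0,"tz":4,"yaw":0,"claw":2},{"tx":0,"ty":0,"tz":3.8,"yaw":0,"claw":2},{"tx":-1.4,"ty":1.0,"tz":0,"yaw":0,"claw":2},{"tx":-3.0,"ty":2.2,"tz":0,"yaw":0,"claw":2},{"tx":-3.0,"ty":2.2,"tz":0,"yaw":0,"claw":2},{"tx":-3.0,"ty":2.2,"tz":0,"yaw":0,"claw":2},{"tx":-3.0,"ty":2.2,"tz":0,"yaw":0,"claw":2},{"tx":-3.0,"ty":2.2,"tz":0,"yaw":0,"claw":2},{"tx":-3.0,"ty":2.2,"tz":0,"yaw":0,"claw":2},{"tx":-3.0,"ty":2.2,"tz":0,"yaw":0,"claw":2},{"tx":-1.5,"ty":1.0,"tz":0,"yaw":0,"claw":2},{"tx":0,"ty":0,"tz":0,"yaw":0,"claw":2},{"tx":0,"ty":0,"tz":0,"yaw":0,"claw":2},{"tx":0,"ty":0,"tz":-3,"yaw":0,"claw":2},{"tx":0,"ty":0,"tz":-3,"yaw":0,"claw":2},{"tx":0,"ty":0,"tz":-2,"yaw":0,"claw":2},{"tx":0,"ty":0,"tz":-0.8,"yaw":0,"claw":2},{"tx":0,"ty":0,"tz":0,"yaw":0,"claw":2}], "newtons": 30}}

```text
time_s: 16.0
position: [0.4185, 0.258, 0.1231]
tool_rot: [[-0.237, 0.971, -0.001], [0.971, 0.237, -0.001], [-0.0, -0.002, -1.0]]
ft_force: [0.7, -0.1, -0.3]
grip_width: 0.0237
gripper_force: 29.7
```

>>> {"op": "servo_tool", "data": {"steps": [{"tx":0,"ty":0,"tz":-0.2,"yaw":0,"claw":2},{"tx":0,"ty":0,"tz":-0.3,"yaw":0,"claw":2},{"tx":0,"ty":0,"tz":0,"yaw":0,"claw":2},{"tx":0,"ty":0,"tz":0,"yaw":0,"claw":4.2},{"tx":0,"ty":0,"tz":0,"yaw":0,"claw":4.2},{"tx":0,"ty":0,"tz":0,"yaw":0,"claw":4.2},{"tx":0,"ty":0,"tz":2,"yaw":0,"claw":4.2},{"tx":0,"ty":0,"tz":3.5,"yaw":0,"claw":4.2},{"tx":0,"ty":0,"tz":3.5,"yaw":0,"claw":4.2},{"tx":0.4,"ty":-3.6,"tz":0,"yaw":0,"claw":5},{"tx":0.4,"ty":-3.6,"tz":0,"yaw":0,"claw":5},{"tx":0,"ty":0,"tz":0,"yaw":0,"claw":5}], "newtons": 30}}

```text
time_s: 17.2
position: [0.4262, 0.184, 0.2089]
tool_rot: [[-0.235, 0.972, 0.0], [0.972, 0.235, -0.001], [-0.001, 0.0, -1.0]]
ft_force: [1.4, -0.3, 0.7]
grip_width: 0.0498
gripper_force: 0.0
```

```bash
python3 - <<'E'
from h import *
print(env.observe()["position"])
E
```

```text
[0.42617734 0.18402115 0.20894468]
```

>>> {"op": "servo_tool", "data": {"steps": [{"tx":0.45,"ty":-3.6,"tz":0,"yaw":-6.8,"claw":8.5},{"tx":0.45,"ty":-3.6,"tz":0,"yaw":-6.8,"claw":8.5},{"tx":0.45,"ty":-3.6,"tz":0,"yaw":-6.8,"claw":8.5},{"tx":0.45,"ty":-3.6,"tz":0,"yaw":-6.8,"claw":8.5},{"tx":0.45,"ty":-3.6,"tz":0,"yaw":-6.8,"claw":8.5},{"tx":0.45,"ty":-3.6,"tz":0,"yaw":-6.8,"claw":8.5},{"tx":0.45,"ty":-3.6,"tz":0,"yaw":-6.8,"claw":8.5},{"tx":0.45,"ty":-3.6,"tz":0,"yaw":-6.8,"claw":8.5},{"tx":0.45,"ty":-3.6,"tz":0,"yaw":-6.8,"claw":8.5},{"tx":0.45,"ty":-3.6,"tz":0,"yaw":-6.8,"claw":8.5},{"tx":0.45,"ty":-3.6,"tz":0,"yaw":-6.8,"claw":8.5},{"tx":0.45,"ty":-3.6,"tz":0,"yaw":-6.8,"claw":8.5},{"tx":0.45,"ty":-3.6,"tz":0,"yaw":-6.8,"claw":8.5},{"tx":0.45,"ty":-3.6,"tz":0,"yaw":-6.6,"claw":8.5},{"tx":0,"ty":0,"tz":0,"yaw":0,"claw":8.5},{"tx":0,"ty":0,"tz":0,"yaw":0,"claw":8.5}], "newtons": 60}}

```text
time_s: 18.8
position: [0.4889, -0.3172, 0.2081]
tool_rot: [[0.988, 0.153, -0.001], [0.153, -0.988, 0.001], [-0.0, -0.001, -1.0]]
ft_force: [0.2, 0.6, 0.6]
grip_width: 0.0856
gripper_force: 0.0
```

```bash
python3 p.py top3; python3 - <<'E'
from h import *
s=env.observe();print(s["position"],s["q"])
im,dp=shot("wrist","w0")
E
```

```text
[112, 202, 14, 13, 135] [0.5862 0.3229 0.145 ] hearth [0.0873 0.001 ]
[144, 286, 14, 13, 133] [0.4202 0.256  0.1456] hearth [-0.0901 -0.0231]
[123, 292, 15, 13, 137] [0.4094 0.2953 0.1457] hearth [-0.0909  0.0176]
[ 0.4889672  -0.31650391  0.20846217] [-4.45615646e+01  2.52506864e+01  6.92681187e+01  1.82765043e-02
  8.55307935e+01  3.65548874e+01]
```

View pics/w0.png

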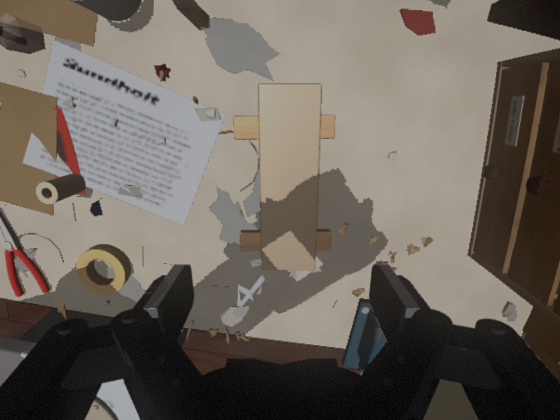

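The wrist view shows the shelf upright in the picture, x 260–321 and y 83–270, nearly parallel to the jaws, with the battens at y≈127 and y≈240. I'll measure it from this view as well.

```bash
python3 - <<'E'
from h import *
z=np.load("pics/w0.npz"); dp=z["dp"]; P=cloud("wrist",dp)
k=(abs(P[...,2]-.024)<.005)&(abs(P[...,0]-.489)<.16)&(abs(P[...,1]+.324)<.1)
k=cv2.morphologyEx(k.astype(np.uint8),cv2.MORPH_OPEN,np.ones((5,5)))
n,l,s,c=cv2.connectedComponentsWithStats(k); i=1+np.argmax(s[1:,4]);q=P[l==i]
print(cv2.minAreaRect(q[:,:2].astype(np.float32)*1000),np.median(q[:,2]),s[i])
E
```

```text
((488.4318542480469, -325.844482421875), (220.72622680664062, 68.11346435546875), 8.866005897521973) 0.022788870699835012 [  258    83    64   188 11000]
```

>>> {"op": "servo_tool", "data": {"steps": [{"tx":0,"ty":-0.8,"tz":-3.5,"yaw":0,"claw":8.54},{"tx":0,"ty":0,"tz":-4,"yaw":0,"claw":8.54},{"tx":0,"ty":0,"tz":-4,"yaw":0,"claw":8.54},{"tx":0,"ty":0,"tz":-3,"yaw":0,"claw":8.54},{"tx":0,"ty":0,"tz":-2,"yaw":0,"claw":8.54},{"tx":0,"ty":0,"tz":-1.5,"yaw":0,"claw":8.54},{"tx":0,"ty":0,"tz":-0.8,"yaw":0,"claw":8.54},{"tx":0,"ty":0,"tz":0,"yaw":0,"claw":8.54},{"tx":0,"ty":0,"tz":0,"yaw":0,"claw":8.54}], "newtons": 60}}

```text
time_s: 19.8
position: [0.4893, -0.3252, 0.0216]
tool_rot: [[0.988, 0.154, 0.001], [0.154, -0.988, -0.001], [0.001, 0.001, -1.0]]
ft_force: [0.9, -0.3, 0.5]
grip_width: 0.0858
gripper_force: 0.0
```

```bash
python3 - <<'E'
from h import *
shot("wrist","w1")
s=env.observe();print(s["position"],s["ft_force"])
E
```

```text
[ 0.48934265 -0.32539006  0.02178309] [ 7.34201708e-01 -8.07176560e-04  8.36710179e-01]
```

View pics/w1.png

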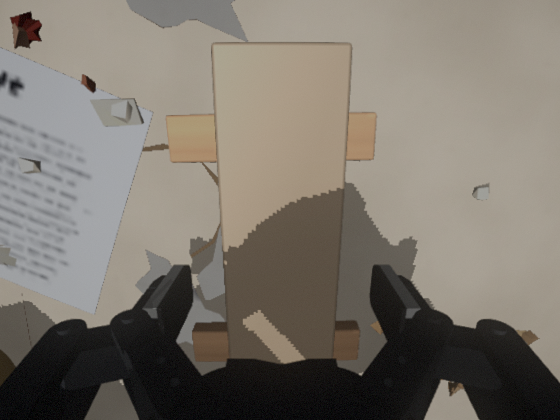

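The fingertips (v≈265–310, u≈190 and 370) straddle the shelf, clear of the nearer batten (v≈340). I'll close now.

>>> {"op": "servo_tool", "data": {"steps": [{"tx":0,"ty":0,"tz":-0.2,"yaw":0,"claw":8},{"tx":0,"ty":0,"tz":0,"yaw":0,"claw":6.2},{"tx":0,"ty":0,"tz":0,"yaw":0,"claw":6.2},{"tx":0,"ty":0,"tz":0,"yaw":0,"claw":6.2},{"tx":0,"ty":0,"tz":0,"yaw":0,"claw":6.2},{"tx":0,"ty":0,"tz":0,"yaw":0,"claw":6.2}], "newtons": 70}}

```text
time_s: 20.45
position: [0.4888, -0.3253, 0.0187]
tool_rot: [[0.988, 0.153, -0.0], [0.153, -0.988, 0.0], [-0.0, -0.0, -1.0]]
ft_force: [-0.7, 0.0, 0.1]
grip_width: 0.0619
gripper_force: 0.0
```

```bash
python3 - <<'E'
from h import *
shot("wrist","w2")
s=env.observe();print(s["position"],s["ft_force"],s["grip_width"])
E
```

```text
[ 0.48883579 -0.32536672  0.0187356 ] [-0.72957061  0.07902625  0.44938918] 0.06175001321868587
```

View pics/w2.png

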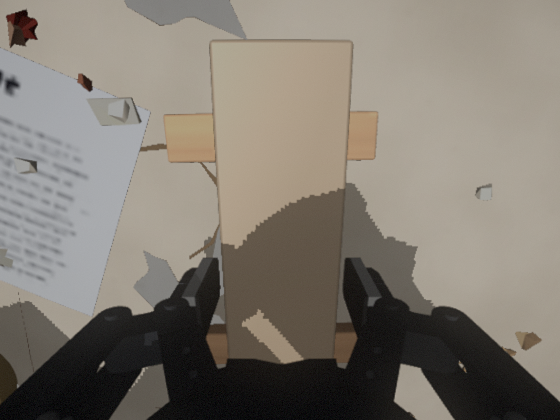

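The jaws look about to touch the shelf edges (u≈218 and 345), but there is no force yet, so I'll keep closing.

>>> {"op": "servo_tool", "data": {"steps": [{"tx":0,"ty":0,"tz":0,"yaw":0,"claw":5.5},{"tx":0,"ty":0,"tz":0,"yaw":0,"claw":5.5},{"tx":0,"ty":0,"tz":0,"yaw":0,"claw":5.5}], "newtons": 40}}

```text
time_s: 20.8
position: [0.4888, -0.3253, 0.0187]
tool_rot: [[0.988, 0.153, -0.0], [0.153, -0.988, 0.0], [-0.0, -0.0, -1.0]]
ft_force: [0.1, -0.4, 0.2]
grip_width: 0.0548
gripper_force: 0.0
```

```bash
python3 - <<'E'
from h import *
shot("wrist","w3")
s=env.observe();print(s["position"],s["ft_force"],s["grip_width"],s["gripper_force"])
z=np.load("pics/w3.npz"); im,P=z["im"],cloud("wrist",z["dp"])
dk=(im.max(2)<70)&(z["dp"]>0)
for r in(255,262,270,280,290,300):
  for c in(200,206,212,350,356,362): print((r,c),P[r,c].round(3),end=" ")
  print()
E
```

```text
[ 0.48885356 -0.32534638  0.01872796] [0.80022655 0.29226616 0.30036769] 0.055364796152316924 0.0
(255, 200) [ 0.47  -0.276 -0.001] (255, 206) [ 0.47  -0.28  -0.001] (255, 212) [ 0.471 -0.283 -0.002] (255, 350) [ 0.485 -0.371 -0.001] (255, 356) [ 0.485 -0.375 -0.001] (255, 362) [ 0.486 -0.379 -0.001] 
(262, 200) [ 0.465 -0.276 -0.001] (262, 206) [ 0.465 -0.28  -0.001] (262, 212) [ 0.494 -0.293  0.05 ] (262, 350) [ 0.504 -0.355  0.052] (262, 356) [ 0.48  -0.377 -0.002] (262, 362) [ 0.48  -0.381 -0.002] 
(270, 200) [ 0.49  -0.288  0.052] (270, 206) [ 0.495 -0.292  0.06 ] (270, 212) [ 0.494 -0.294  0.059] (270, 350) [ 0.504 -0.354  0.059] (270, 356) [ 0.504 -0.357  0.058] (270, 362) [ 0.501 -0.362  0.052] 
(280, 200) [ 0.494 -0.291  0.068] (280, 206) [ 0.495 -0.294  0.068] (280, 212) [ 0.496 -0.296  0.069] (280, 350) [ 0.504 -0.352  0.068] (280, 356) [ 0.504 -0.354  0.069] (280, 362) [ 0.504 -0.357  0.067] 
(290, 200) [ 0.494 -0.293  0.075] (290, 206) [ 0.495 -0.295  0.075] (290, 212) [ 0.493 -0.297  0.072] (290, 350) [ 0.502 -0.351  0.073] (290, 356) [ 0.504 -0.352  0.077] (290, 362) [ 0.504 -0.355  0.075] 
(300, 200) [ 0.492 -0.294  0.078] (300, 206) [ 0.492 -0.296  0.077] (300, 212) [ 0.49  -0.298  0.074] (300, 350) [ 0.497 -0.353  0.073] (300, 356) [ 0.5   -0.353  0.077] (300, 362) [ 0.501 -0.355  0.078]
```

View pics/w3.png

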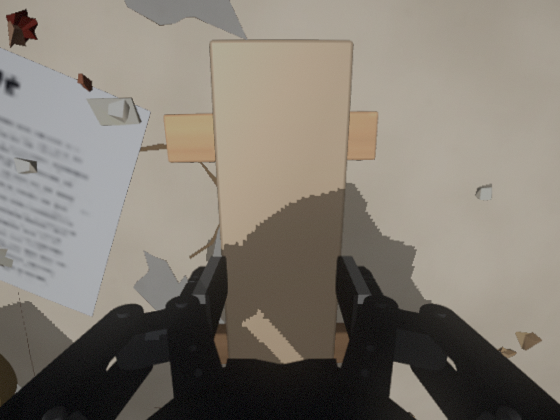

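```bash
python3 - <<'E'
from h import *
K,d,T=cam("wrist"); print(K[0,0],T[:3,3].round(3),T[:3,2].round(3))
s=env.observe(); p=np.array(s["position"]);R=np.array(s["tool_rot"]);Ti=np.linalg.inv(T)
for z in(.019,0,-.03,-.054):
  for y in(-.0275,.0275):
    q=p+R@np.array([0.011,y,z]); c=Ti[:3,:3]@q+Ti[:3,3]
    print(z,y,q.round(3),cv2.projectPoints(c[None],np.zeros(3),np.zeros(3),K,d)[0].ravel().round(0),c[2].round(3))
E
```

```text
307.9996356648993 [ 0.563 -0.314  0.179] [-0.293 -0.046 -0.955]
0.019 -0.0275 [ 0.496 -0.296 -0.   ] [236. 223.] 0.191
0.019 0.0275 [ 0.504 -0.351 -0.   ] [325. 223.] 0.191
0 -0.0275 [ 0.496 -0.296  0.019] [231. 234.] 0.172
0 0.0275 [ 0.504 -0.351  0.019] [329. 234.] 0.172
-0.03 -0.0275 [ 0.496 -0.296  0.049] [222. 258.] 0.144
-0.03 0.0275 [ 0.504 -0.351  0.049] [339. 258.] 0.144
-0.054 -0.0275 [ 0.496 -0.296  0.073] [210. 285.] 0.121
-0.054 0.0275 [ 0.504 -0.351  0.073] [350. 285.] 0.121
```

>>> {"op": "servo_tool", "data": {"steps": [{"tx":0,"ty":0,"tz":0,"yaw":0,"claw":8.54},{"tx":0,"ty":0,"tz":0,"yaw":0,"claw":8.54},{"tx":0,"ty":0,"tz":0,"yaw":0,"claw":8.54},{"tx":0,"ty":0,"tz":0,"yaw":0,"claw":8.54}], "newtons": 60}}

```text
time_s: 21.25
position: [0.4888, -0.3253, 0.0187]
tool_rot: [[0.988, 0.153, -0.0], [0.153, -0.988, 0.0], [-0.0, -0.0, -1.0]]
ft_force: [0.5, 0.2, -0.3]
grip_width: 0.0854
gripper_force: 0.0
```

```bash
python3 - <<'E'
from h import *
im,dp=shot("scene","s1"); cv2.imwrite("pics/s1c.png",cv2.resize(im[90:240,260:460],None,fx=4,fy=4,interpolation=cv2.INTER_CUBIC)[:,:,::-1])
z=np.load("pics/w3.npz"); P=cloud("wrist",z["dp"])
for r in(350,370,390,410): print([P[r,c].round(3).tolist() for c in(230,280,330)])
E
```

```text
[[0.419, -0.304, 0.023], [0.423, -0.335, 0.022], [0.429, -0.366, 0.023]]
[[0.497, -0.311, 0.115], [0.499, -0.324, 0.114], [0.501, -0.337, 0.115]]
[[0.505, -0.312, 0.128], [0.499, -0.324, 0.122], [0.501, -0.336, 0.121]]
[[0.506, -0.313, 0.134], [0.499, -0.324, 0.127], [0.509, -0.333, 0.134]]
```

View pics/s1c.png

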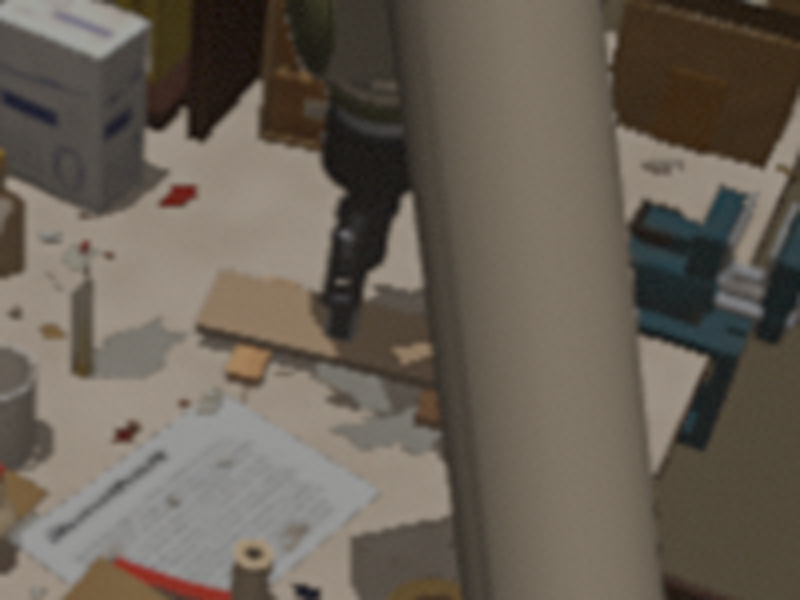

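The finger ends just above the shelf edge, at about (340,335) in the crop. Wrist depth agrees: the gripper body starts about 95 mm behind the reported TCP, not 54 mm, so the real tool is about 41 mm shorter than reported. I'll lower it further in small steps and watch the force.

>>> {"op": "servo_tool", "data": {"steps": [{"tx":0,"ty":0,"tz":-1,"yaw":0,"claw":8.54},{"tx":0,"ty":0,"tz":-1,"yaw":0,"claw":8.54},{"tx":0,"ty":0,"tz":-0.5,"yaw":0,"claw":8.54},{"tx":0,"ty":0,"tz":-0.5,"yaw":0,"claw":8.54},{"tx":0,"ty":0,"tz":0,"yaw":0,"claw":8.54},{"tx":0,"ty":0,"tz":0,"yaw":0,"claw":8.54}], "newtons": 60}}

```text
time_s: 21.9
position: [0.4889, -0.3254, -0.0113]
tool_rot: [[0.988, 0.153, 0.0], [0.153, -0.988, -0.0], [0.0, 0.0, -1.0]]
ft_force: [0.1, -0.7, 0.1]
grip_width: 0.0856
gripper_force: 0.0
```

```bash
python3 - <<'E'
from h import *
im,dp=shot("wrist","w4"); P=cloud("wrist",dp)
k=(P[...,2]>.026)&(P[...,0]>.47); k[:,230:330]=0; k[330:]=0
for a in(k&(np.arange(560)<280),k&(np.arange(560)>280)):
    v,u=np.nonzero(a); j=np.argsort(v)[:8]; print(P[v[j],u[j]].round(3).tolist(), P[a][:,1].min().round(3),P[a][:,1].max().round(3))
k=(abs(P[...,2]-.024)<.005); q=P[200,220:345]; print([ (P[r][abs(P[r,:,2]-.024)<.006][:,1].min().round(4),P[r][abs(P[r,:,2]-.024)<.006][:,1].max().round(4), P[r,280,0].round(3)) for r in (180,220,240)])
E
```

```text
[[0.563, -0.314, 0.15], [0.563, -0.314, 0.15], [0.563, -0.314, 0.15], [0.563, -0.314, 0.15], [0.563, -0.314, 0.15], [0.563, -0.314, 0.15], [0.563, -0.314, 0.15], [0.563, -0.314, 0.15]] -0.314 -0.251
[[0.563, -0.314, 0.15], [0.563, -0.314, 0.15], [0.563, -0.314, 0.15], [0.563, -0.314, 0.15], [0.563, -0.314, 0.15], [0.563, -0.314, 0.15], [0.563, -0.314, 0.15], [0.563, -0.314, 0.15]] -0.398 -0.314
[(np.float64(-0.351), np.float64(-0.2843), np.float64(0.537)), (np.float64(-0.3538), np.float64(-0.2882), np.float64(0.563)), (np.float64(-0.3558), np.float64(-0.2891), np.float64(0.511))]
```

>>> {"op": "servo_tool", "data": {"steps": [{"tx":0,"ty":0,"tz":-0.5,"yaw":0,"claw":8.54},{"tx":0,"ty":0,"tz":-0.4,"yaw":0,"claw":8.54},{"tx":0,"ty":0,"tz":0,"yaw":0,"claw":8.54},{"tx":0,"ty":0,"tz":0,"yaw":0,"claw":6},{"tx":0,"ty":0,"tz":0,"yaw":0,"claw":6},{"tx":0,"ty":0,"tz":0,"yaw":0,"claw":6},{"tx":0,"ty":0,"tz":0,"yaw":0,"claw":6},{"tx":0,"ty":0,"tz":0,"yaw":0,"claw":6}], "newtons": 70}}

```text
time_s: 22.75
position: [0.489, -0.3254, -0.0198]
tool_rot: [[0.988, 0.153, 0.0], [0.153, -0.988, -0.0], [0.0, 0.0, -1.0]]
ft_force: [-0.6, 1.8, 5.4]
grip_width: 0.0661
gripper_force: 79.5
```

>>> {"op": "servo_tool", "data": {"steps": [{"tx":0,"ty":0,"tz":0.5,"yaw":0,"claw":6},{"tx":0,"ty":0,"tz":1,"yaw":0,"claw":6},{"tx":0,"ty":0,"tz":2,"yaw":0,"claw":6},{"tx":0,"ty":0,"tz":2,"yaw":0,"claw":6},{"tx":0,"ty":0,"tz":1,"yaw":0,"claw":6},{"tx":0,"ty":0,"tz":0,"yaw":0,"claw":6},{"tx":0,"ty":0,"tz":0,"yaw":0,"claw":6}], "newtons": 90}}

```text
time_s: 23.45
position: [0.4885, -0.3251, 0.0441]
tool_rot: [[0.988, 0.153, -0.001], [0.153, -0.988, 0.001], [-0.001, -0.001, -1.0]]
ft_force: [-0.4, -0.8, -3.5]
grip_width: 0.0659
gripper_force: 101.2
```

```bash
cat > lv.py <<'E'
from h import *
import sys
s=env.observe(); im,dp=shot("wrist",sys.argv[1]); P=cloud("wrist",dp)
p=np.array(s["position"]);R=np.array(s["tool_rot"]); Q=(P-p)@R
k=(abs(Q[...,2]+float(sys.argv[2]))<.02)&(abs(Q[...,1])<.03)&(Q[...,0]>.03)&(Q[...,0]<.12)
q=P[k]; c,*_=np.linalg.lstsq(np.c_[q-q.mean(0)][:,:2],q[:,2]-q[:,2].mean(),rcond=None)
print("slopes xy",c.round(4),"top z",q[:,2].mean().round(4),"tool z",Q[k][:,2].mean().round(4),"TCP",p.round(4),k.sum())
hs=cv2.cvtColor(im,cv2.COLOR_RGB2HSV)
k2=(abs(Q[...,2]-Q[k][:,2].mean())<.008)&(abs(Q[...,1])<.05)&(Q[...,0]<.15)&(Q[...,0]>.02)
print("far end tool x",np.percentile(Q[k2][:,0],99.5).round(4),"y range",np.percentile(Q[k2&(Q[...,0]>.03)][:,1],[.5,99.5]).round(4))
E
python3 lv.py w5 .042
```

```text
slopes xy [-0.0026  0.0007] top z 0.0857 tool z -0.0416 TCP [ 0.4885 -0.3251  0.0441] 34421
far end tool x 0.109 y range [-0.0329  0.0336]
```

>>> {"op": "servo_tool", "data": {"steps": [{"tx":0,"ty":0,"tz":2,"yaw":0,"claw":6},{"tx":0,"ty":0,"tz":3.5,"yaw":0,"claw":6},{"tx":0,"ty":0,"tz":3.5,"yaw":0,"claw":6},{"tx":0,"ty":0.8,"tz":2.6,"yaw":0,"claw":6},{"tx":0,"ty":1.6,"tz":1,"yaw":0,"claw":6},{"tx":0,"ty":2.5,"tz":0,"yaw":0,"claw":6},{"tx":0.1,"ty":3.2,"tz":0,"yaw":0.5,"claw":6},{"tx":0.1,"ty":3.2,"tz":0,"yaw":0.5,"claw":6},{"tx":0.1,"ty":3.2,"tz":0,"yaw":0.5,"claw":6},{"tx":0.1,"ty":3.2,"tz":0,"yaw":0.5,"claw":6},{"tx":0.1,"ty":3.2,"tz":0,"yaw":0.5,"claw":6},{"tx":0.1,"ty":3.2,"tz":0,"yaw":0.5,"claw":6},{"tx":0.1,"ty":3.2,"tz":0,"yaw":0.5,"claw":6},{"tx":0.1,"ty":3.2,"tz":0,"yaw":0.5,"claw":6},{"tx":0.1,"ty":3.2,"tz":0,"yaw":0.5,"claw":6},{"tx":0.1,"ty":3.2,"tz":0,"yaw":0.5,"claw":6},{"tx":0.1,"ty":3.2,"tz":0,"yaw":0.5,"claw":6},{"tx":0.1,"ty":3.2,"tz":0,"yaw":0,"claw":6},{"tx":0.1,"ty":3.2,"tz":0,"yaw":0,"claw":6}], "newtons": 90}}

```text
time_s: 25.4
position: [0.5004, 0.1415, 0.169]
tool_rot: [[0.969, 0.247, -0.003], [0.247, -0.969, -0.0], [-0.003, -0.001, -1.0]]
ft_force: [-0.3, -0.3, -2.5]
grip_width: 0.0658
gripper_force: 101.9
```

>>> {"op": "servo_tool", "data": {"steps": [{"tx":0,"ty":3.2,"tz":0,"yaw":0,"claw":6},{"tx":0,"ty":3.2,"tz":0,"yaw":0,"claw":6},{"tx":0,"ty":3.2,"tz":0,"yaw":0,"claw":6},{"tx":0,"ty":3,"tz":0,"yaw":0,"claw":6},{"tx":0,"ty":2,"tz":0,"yaw":0,"claw":6},{"tx":0,"ty":1,"tz":0,"yaw":0,"claw":6},{"tx":0,"ty":0,"tz":0,"yaw":0,"claw":6},{"tx":0,"ty":0,"tz":0,"yaw":0,"claw":6},{"tx":0,"ty":0,"tz":0,"yaw":0,"claw":6}], "newtons": 90}}

```text
time_s: 26.3
position: [0.5018, 0.2947, 0.1705]
tool_rot: [[0.969, 0.246, -0.001], [0.246, -0.969, -0.0], [-0.001, 0.0, -1.0]]
ft_force: [-0.7, -0.5, -5.0]
grip_width: 0.0657
gripper_force: 101.9
```

```bash
python3 lv.py w6 .042; python3 -c "
from h import *
s=env.observe();R=np.array(s['tool_rot']);print(np.degrees(np.arctan2(R[1,0],R[0,0])),R[:,2].round(4),s['q'],s['ft_force'])"
```

```text
slopes xy [-0.0015 -0.0011] top z 0.2126 tool z -0.0422 TCP [0.5018 0.2947 0.1705] 34459
far end tool x 0.109 y range [-0.0329  0.0336]
14.235378082578384 [-3.e-04 -3.e-04 -1.e+00] [ 1.87792967e+01  2.68137880e+01  7.30748591e+01 -1.03744384e-02
  8.01310276e+01  9.45456966e+01] [ 0.46245176 -0.94887989 -4.36316663]
```

>>> {"op": "servo_tool", "data": {"steps": [{"tx":0,"ty":0.6,"tz":0,"yaw":0,"claw":6},{"tx":0,"ty":0,"tz":-1.5,"yaw":0,"claw":6},{"tx":0,"ty":0,"tz":-1.5,"yaw":0,"claw":6},{"tx":0,"ty":0,"tz":-1,"yaw":0,"claw":6},{"tx":0,"ty":0,"tz":-0.6,"yaw":0,"claw":6},{"tx":0,"ty":0,"tz":-0.4,"yaw":0,"claw":6},{"tx":0,"ty":0,"tz":-0.3,"yaw":0,"claw":6},{"tx":0,"ty":0,"tz":-0.1,"yaw":0,"claw":6},{"tx":0,"ty":0,"tz":0,"yaw":0,"claw":6},{"tx":0,"ty":0,"tz":0,"yaw":0,"claw":6}], "newtons": 90}}

```text
time_s: 27.35
position: [0.502, 0.3017, 0.1171]
tool_rot: [[0.969, 0.247, 0.001], [0.247, -0.969, 0.0], [0.001, -0.0, -1.0]]
ft_force: [0.3, 0.8, -3.7]
grip_width: 0.0658
gripper_force: 102.0
```

>>> {"op": "servo_tool", "data": {"steps": [{"tx":0,"ty":0,"tz":-0.1,"yaw":0,"claw":6},{"tx":0,"ty":0,"tz":-0.1,"yaw":0,"claw":6},{"tx":0,"ty":0,"tz":0,"yaw":0,"claw":6},{"tx":0,"ty":0,"tz":0,"yaw":0,"claw":6}], "newtons": 90}}

```text
time_s: 27.75
position: [0.5019, 0.3017, 0.1147]
tool_rot: [[0.969, 0.247, 0.0], [0.247, -0.969, 0.0], [0.0, -0.0, -1.0]]
ft_force: [0.4, -0.6, -3.7]
grip_width: 0.0664
gripper_force: 102.0
```

>>> {"op": "servo_tool", "data": {"steps": [{"tx":0,"ty":0,"tz":-0.1,"yaw":0,"claw":6},{"tx":0,"ty":0,"tz":0,"yaw":0,"claw":6},{"tx":0,"ty":0,"tz":0,"yaw":0,"claw":6}], "newtons": 40}}

```text
time_s: 28.05
position: [0.5021, 0.3018, 0.1145]
tool_rot: [[0.969, 0.247, 0.001], [0.247, -0.969, 0.0], [0.001, -0.0, -1.0]]
ft_force: [-0.9, -0.0, 4.6]
grip_width: 0.0656
gripper_force: 102.8
```

>>> {"op": "servo_tool", "data": {"steps": [{"tx":0,"ty":0,"tz":0,"yaw":0,"claw":6.9},{"tx":0,"ty":0,"tz":0,"yaw":0,"claw":7.2},{"tx":0,"ty":0,"tz":0,"yaw":0,"claw":7.8},{"tx":0,"ty":0,"tz":0,"yaw":0,"claw":8.54},{"tx":0,"ty":0,"tz":0,"yaw":0,"claw":8.54},{"tx":0,"ty":0,"tz":0,"yaw":0,"claw":8.54},{"tx":0,"ty":0,"tz":1,"yaw":0,"claw":8.54},{"tx":0,"ty":0,"tz":2.5,"yaw":0,"claw":8.54},{"tx":0,"ty":0,"tz":3.5,"yaw":0,"claw":8.54},{"tx":0,"ty":0,"tz":2,"yaw":0,"claw":8.54},{"tx":0,"ty":0,"tz":0,"yaw":0,"claw":8.54}], "newtons": 40}}

```text
time_s: 29.15
position: [0.503, 0.3022, 0.2076]
tool_rot: [[0.969, 0.247, 0.006], [0.247, -0.969, 0.002], [0.007, -0.001, -1.0]]
ft_force: [-0.0, -0.3, -0.1]
grip_width: 0.0854
gripper_force: 0.0
```

```bash
python3 lv.py w7 -.045
```

```text
slopes xy [-0.0047 -0.0011] top z 0.154 tool z 0.054 TCP [0.503  0.3022 0.2076] 10587
far end tool x 0.1063 y range [-0.0326  0.0342]
```

View pics/w7.png

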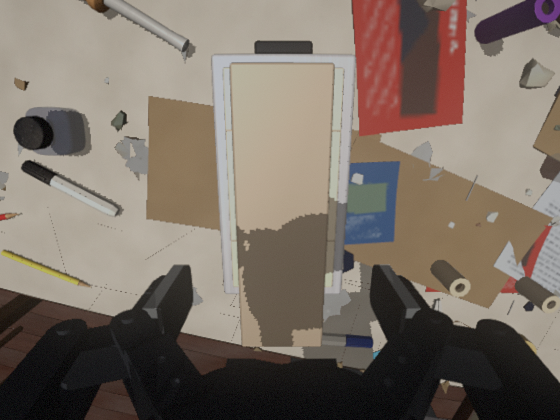

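The shelf lies over the hearth, spanning u 231–334 and v 62–347, parallel to the pan. Next is the beaker.

>>> {"op": "servo_tool", "data": {"steps": [{"tx":0.7,"ty":-1.8,"tz":0.3,"yaw":0,"claw":8.54},{"tx":1.4,"ty":-3.5,"tz":0,"yaw":0,"claw":8.54},{"tx":1.4,"ty":-3.5,"tz":0,"yaw":0,"claw":8.54},{"tx":1.4,"ty":-3.5,"tz":0,"yaw":0,"claw":8.54},{"tx":1.4,"ty":-3.5,"tz":0,"yaw":0,"claw":8.54},{"tx":1.4,"ty":-3.5,"tz":0,"yaw":0,"claw":8.54},{"tx":1.4,"ty":-3.5,"tz":0,"yaw":0,"claw":8.54},{"tx":1.4,"ty":-3.5,"tz":0,"yaw":0,"claw":8.54},{"tx":1.4,"ty":-3.5,"tz":0,"yaw":0,"claw":8.54},{"tx":1.4,"ty":-3.5,"tz":0,"yaw":0,"claw":8.54},{"tx":1.4,"ty":-3.5,"tz":0,"yaw":0,"claw":8.54},{"tx":1.3,"ty":-3.5,"tz":0,"yaw":0,"claw":8.54},{"tx":0,"ty":-0.7,"tz":0,"yaw":0,"claw":8.54},{"tx":0,"ty":0,"tz":0,"yaw":0,"claw":8.54},{"tx":0,"ty":0,"tz":0,"yaw":0,"claw":8.54}], "newtons": 30}}

```text
time_s: 30.7
position: [0.6614, -0.1073, 0.2062]
tool_rot: [[0.969, 0.248, -0.001], [0.248, -0.969, 0.001], [-0.001, -0.001, -1.0]]
ft_force: [0.7, 0.4, -0.0]
grip_width: 0.0855
gripper_force: 0.0
```

```bash
cat > t.py <<'E'
from h import *
import sys
im,dp=shot("top",sys.argv[1]); P=cloud("top",dp)
a=np.radians(14.3); R=np.array([[np.cos(a),-np.sin(a)],[np.sin(a),np.cos(a)]]); c=np.array([.5017,.301])
k=(abs(P[...,2]-.158)<.008)&(np.hypot(P[...,0]-c[0],P[...,1]-c[1])<.16)
n,l,s,_=cv2.connectedComponentsWithStats(k.astype(np.uint8)); i=1+np.argmax(s[1:,4]); q=P[l==i]
r=cv2.minAreaRect(q[:,:2].astype(np.float32)*1000); print("shelf",r,((np.array(r[0])/1000-c)@R).round(4),q[:,2].mean().round(4))
co=np.linalg.lstsq(q[:,:2]-q[:,:2].mean(0),q[:,2]-q[:,2].mean(),rcond=None)[0]; print("slope",co.round(4))
k=(P[...,2]>.22)&(P[...,2]<.245)&(np.hypot(P[...,0]-c[0],P[...,1]-c[1])<.06)
if k.sum()>30:
    q=P[k]; (x,y),rd=cv2.minEnclosingCircle(q[:,:2].astype(np.float32)); print("beaker",x,y,rd,q[:,2].mean())
w=P[160:200,310:350].reshape(-1,3); w=w[abs(w[:,2]-.073)<.006]
if len(w)>30: print("loose",cv2.minEnclosingCircle(w[:,:2].astype(np.float32)))
E
python3 t.py top4; python3 - <<'E'
from h import *
im,dp=shot("wrist","w8"); P=cloud("wrist",dp); s=env.observe(); p=s["position"]
k=(abs(P[...,2]-.075)<.006)&(np.hypot(P[...,0]-.6635,P[...,1]+.108)<.05); q=P[k]
print(p,cv2.minEnclosingCircle(q[:,:2].astype(np.float32)),q[:,2].mean(),k.sum())
E
```

```text
shelf ((502.0839538574219, 302.1612548828125), (218.71951293945312, 70.62747192382812), 14.647784233093262) [0.0007 0.001 ] 0.1583
slope [-0.0025  0.0095]
loose ((0.6799192428588867, -0.11332545429468155), 0.023824593052268028)
[ 0.66157237 -0.10688058  0.20679485] ((0.6645570993423462, -0.11040403693914413), 0.0301548819988966) 0.07245635101236762 628
```

>>> {"op": "servo_tool", "data": {"steps": [{"tx":0.3,"ty":-0.2,"tz":-3,"yaw":0,"claw":8.54},{"tx":0,"ty":0,"tz":-4,"yaw":0,"claw":8.54},{"tx":0,"ty":0,"tz":-4,"yaw":0,"claw":8.54},{"tx":0,"ty":0,"tz":-3,"yaw":0,"claw":8.54},{"tx":0,"ty":0,"tz":-2.5,"yaw":0,"claw":8.54},{"tx":0,"ty":0,"tz":-2,"yaw":0,"claw":8.54},{"tx":0,"ty":0,"tz":-1.5,"yaw":0,"claw":8.54},{"tx":0,"ty":0,"tz":-0.4,"yaw":0,"claw":8.54},{"tx":0,"ty":0,"tz":0,"yaw":0,"claw":8.54},{"tx":0,"ty":0,"tz":0,"yaw":0,"claw":5.2},{"tx":0,"ty":0,"tz":0,"yaw":0,"claw":5.2},{"tx":0,"ty":0,"tz":0,"yaw":0,"claw":5.2},{"tx":0,"ty":0,"tz":0,"yaw":0,"claw":5.2},{"tx":0,"ty":0,"tz":0,"yaw":0,"claw":5.2},{"tx":0,"ty":0,"tz":0,"yaw":0,"claw":5.2}], "newtons": 30}}

```text
time_s: 32.3
position: [0.6654, -0.1104, 0.004]
tool_rot: [[0.969, 0.247, 0.002], [0.247, -0.969, -0.001], [0.002, 0.001, -1.0]]
ft_force: [-1.0, 0.7, 6.2]
grip_width: 0.0584
gripper_force: 32.0
```

>>> {"op": "servo_tool", "data": {"steps": [{"tx":0,"ty":0,"tz":2,"yaw":0,"claw":5.2},{"tx":0,"ty":0,"tz":4,"yaw":0,"claw":5.2},{"tx":0,"ty":0,"tz":4,"yaw":0,"claw":5.2},{"tx":0,"ty":0,"tz":4,"yaw":0,"claw":5.2},{"tx":0,"ty":0,"tz":4,"yaw":0,"claw":5.2},{"tx":-0.4,"ty":1,"tz":2.6,"yaw":0,"claw":5.2},{"tx":-0.8,"ty":2.1,"tz":0,"yaw":0,"claw":5.2},{"tx":-1.3,"ty":3.3,"tz":0,"yaw":0,"claw":5.2},{"tx":-1.3,"ty":3.3,"tz":0,"yaw":0,"claw":5.2},{"tx":-1.3,"ty":3.3,"tz":0,"yaw":0,"claw":5.2},{"tx":-1.3,"ty":3.3,"tz":0,"yaw":0,"claw":5.2},{"tx":-1.3,"ty":3.3,"tz":0,"yaw":0,"claw":5.2},{"tx":-1.3,"ty":3.3,"tz":0,"yaw":0,"claw":5.2},{"tx":-1.3,"ty":3.3,"tz":0,"yaw":0,"claw":5.2},{"tx":-1.3,"ty":3.3,"tz":0,"yaw":0,"claw":5.2},{"tx":-1.3,"ty":3.3,"tz":0,"yaw":0,"claw":5.2},{"tx":-1.3,"ty":3.3,"tz":0,"yaw":0,"claw":5.2},{"tx":-1.2,"ty":3,"tz":0,"yaw":0,"claw":5.2},{"tx":-0.8,"ty":2.1,"tz":0,"yaw":0,"claw":5.2},{"tx":0,"ty":0,"tz":0,"yaw":0,"claw":5.2}], "newtons": 30}}

```text
time_s: 34.3
position: [0.5014, 0.3038, 0.2086]
tool_rot: [[0.968, 0.25, -0.001], [0.25, -0.968, 0.0], [-0.001, -0.0, -1.0]]
ft_force: [0.1, -0.5, -1.6]
grip_width: 0.0581
gripper_force: 33.1
```

>>> {"op": "servo_tool", "data": {"steps": [{"tx":0,"ty":0,"tz":0,"yaw":0,"claw":5.2},{"tx":0,"ty":0,"tz":0,"yaw":0,"claw":5.2}], "newtons": 30}}

```text
time_s: 34.5
position: [0.5032, 0.3008, 0.2087]
tool_rot: [[0.969, 0.246, -0.0], [0.246, -0.969, -0.0], [-0.0, 0.0, -1.0]]
ft_force: [0.4, -0.4, -1.2]
grip_width: 0.0585
gripper_force: 33.1
```

Descend to about TCP 0.164 (base 2 mm above the shelf).

>>> {"op": "servo_tool", "data": {"steps": [{"tx":0,"ty":0.1,"tz":-1,"yaw":0,"claw":5.2},{"tx":0,"ty":0,"tz":-1.5,"yaw":0,"claw":5.2},{"tx":0,"ty":0,"tz":-1,"yaw":0,"claw":5.2},{"tx":0,"ty":0,"tz":-0.5,"yaw":0,"claw":5.2},{"tx":0,"ty":0,"tz":-0.3,"yaw":0,"claw":5.2},{"tx":0,"ty":0,"tz":-0.2,"yaw":0,"claw":5.2},{"tx":0,"ty":0,"tz":0,"yaw":0,"claw":5.2},{"tx":0,"ty":0,"tz":0,"yaw":0,"claw":5.2}], "newtons": 30}}

```text
time_s: 35.3
position: [0.503, 0.3027, 0.1641]
tool_rot: [[0.969, 0.247, 0.001], [0.247, -0.969, 0.0], [0.001, -0.0, -1.0]]
ft_force: [0.1, -0.5, -1.6]
grip_width: 0.0585
gripper_force: 33.1
```

>>> {"op": "servo_tool", "data": {"steps": [{"tx":0,"ty":0,"tz":-0.1,"yaw":0,"claw":5.2},{"tx":0,"ty":0,"tz":0,"yaw":0,"claw":5.2},{"tx":0,"ty":0,"tz":0,"yaw":0,"claw":5.2}], "newtons": 30}}

```text
time_s: 35.6
position: [0.5029, 0.3027, 0.1628]
tool_rot: [[0.969, 0.247, 0.0], [0.247, -0.969, 0.0], [0.0, -0.0, -1.0]]
ft_force: [-0.0, 0.8, -1.8]
grip_width: 0.0581
gripper_force: 33.1
```

>>> {"op": "servo_tool", "data": {"steps": [{"tx":0,"ty":0,"tz":-0.1,"yaw":0,"claw":5.2},{"tx":0,"ty":0,"tz":0,"yaw":0,"claw":5.2},{"tx":0,"ty":0,"tz":0,"yaw":0,"claw":6.0},{"tx":0,"ty":0,"tz":0,"yaw":0,"claw":6.5},{"tx":0,"ty":0,"tz":0,"yaw":0,"claw":7.5},{"tx":0,"ty":0,"tz":0,"yaw":0,"claw":8.54},{"tx":0,"ty":0,"tz":0,"yaw":0,"claw":8.54},{"tx":0,"ty":0,"tz":0,"yaw":0,"claw":8.54},{"tx":0,"ty":0,"tz":1.5,"yaw":0,"claw":8.54},{"tx":0,"ty":0,"tz":3,"yaw":0,"claw":8.54},{"tx":0,"ty":0,"tz":3,"yaw":0,"claw":8.54},{"tx":0,"ty":0,"tz":3,"yaw":0,"claw":8.54},{"tx":0,"ty":-3,"tz":0,"yaw":0,"claw":8.54},{"tx":0,"ty":-4,"tz":0,"yaw":0,"claw":8.54},{"tx":0,"ty":-4,"tz":0,"yaw":0,"claw":8.54},{"tx":0,"ty":-4,"tz":0,"yaw":0,"claw":8.54},{"tx":0,"ty":-4,"tz":0,"yaw":0,"claw":8.54},{"tx":0,"ty":-4,"tz":0,"yaw":0,"claw":8.54},{"tx":0,"ty":0,"tz":0,"yaw":0,"claw":8.54}], "newtons": 30}}

```text
time_s: 37.5
position: [0.503, 0.069, 0.2668]
tool_rot: [[0.97, 0.242, 0.0], [0.242, -0.97, -0.001], [-0.0, 0.001, -1.0]]
ft_force: [-0.2, 1.3, 0.2]
grip_width: 0.0853
gripper_force: 0.0
```

```bash
python3 t.py top5; python3 - <<'E'
from h import *
im,dp=shot("scene","s2"); cv2.imwrite("pics/s2c.png",cv2.resize(im[200:420,100:380],None,fx=2.7,fy=2.7)[:,:,::-1])
E
```

```text
shelf ((501.96319580078125, 301.99334716796875), (219.0504150390625, 70.2114028930664), 14.315936088562012) [0.0005 0.0009] 0.1582
slope [-0.0025  0.0094]
beaker 0.5029973387718201 0.30385923385620117 0.030833261087536812 0.2296662045327439
```

View pics/s2c.png

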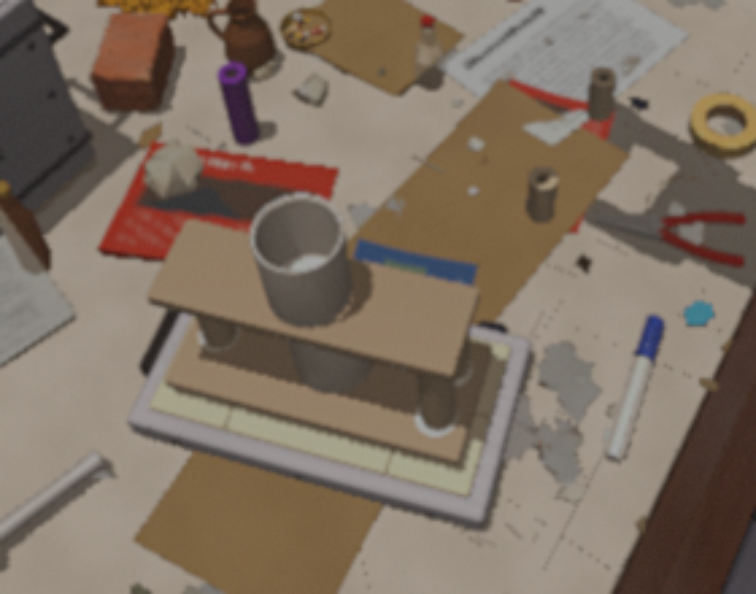

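The picture shows the tier built: three props on their marks, the shelf level, and the beaker upright at its middle (300,260). The loaded beaker is still below it, and both short props are standing at (541,195) and (600,93).

```bash
python3 -c "
from rig import env
print(env.close_job())"
```

```text
the job is handed in; nothing more can be done
None
```

The tier is built and handed in at about 38 s: three tall props on their marks, the kiln shelf level and within about 1 mm of centre, the loose beaker upright within about 2 mm of the shelf's middle, and the loaded beaker and short props untouched (the hand-in returned no verdict).

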